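# Prop the chopping board up to drain

## Task

Prop the washed chopping board up to dry: press down on its upswept handle so that the far end tips up, and keeping it tipped slide it forward until the far end is over the grey ledge of the draining rack, pushed home against the black back stop and square to it. Leave the board propped on the rack like that, its bend still on the worktop; never lift the whole board off the worktop, and leave the other kitchen things where they are.

Things in the scene. Friction and masses are not known exactly. Their poses are not given: they have to be found in the camera images.
- board: Loose wooden chopping board, 6 mm thick, 110 mm wide, about 0.25 kg, bent once across its width. Origin: middle of the bend line, on the underside, touching the worktop. +x runs along the flat pale blade, 130 mm long, which lies flat at the start; y across the width; z up from the blade. Towards -x the darker handle, 65 mm long, 110 mm wide, rises at 0.28 rad, its end 18 mm clear of the worktop.
- handle (a point): The place to press: on the handle's upper face, mid-width, 45 mm from the bend, 18 mm above the worktop at the start; axes as the board's. 2 to 5 N here rocks the board on its bend until the handle lies flat on the worktop and the blade rises at 0.28 rad; let go, it rocks back.
- rib (a point): Middle of the top of a red rib, 9 mm high and 6 mm thick, across the handle's whole width 20 mm from the bend. Fingertips pressing on the 42 mm of handle behind it can push the board forward against it. The wet board slides easily on worktop and rack (friction about 0.3). Pressing harder than 10 N or so only adds drag. Axes as the board's.
- far_edge (a point): Middle of the blade's far edge, on its underside, 130 mm along the board's +x from its origin; 36 mm above the worktop when the handle is pressed flat.
- rack: Fixed low draining rack, 370 mm wide (y), 172 mm deep. Origin: middle of the ledge's front edge, at worktop level; +x points into the rack, away from the board, z up. In front a grey ledge, 18 mm high, 35 mm deep; behind it a black back stop over the whole width, 50 mm high, front face at x = 35 mm; then a basin with a 30 mm rim. The ledge blocks a board pushed along flat.
- stop (a point): Middle of the foot of the back stop's front face, at the height of the ledge's top (18 mm); axes as the rack's.
- mug: Loose blue mug, 74 mm wide, 85 mm tall, beside the board; origin under its centre. To be left alone.
- ramekin: Loose terracotta ramekin, 80 mm wide, 45 mm tall, beside the board; origin under its centre. To be left alone.
- tumbler: Loose green tumbler, 64 mm wide, 80 mm tall, standing in the rack's basin behind the stop; origin under its centre. To be left alone.
- soap: Loose yellow bottle, 60 mm wide, 190 mm tall; origin under its centre. To be left alone.
- brush: Loose washing-up brush lying on the worktop; origin under its middle. To be left alone.
- bowl: Loose white bowl, 130 mm wide, 55 mm tall; origin under its centre. To be left alone.
Things that resemble listed ones, but are neither listed nor needed, are in the scene too. Of the things shaped like the board, the wooden one is meant.

How it is judged (in metres and radians):
On the way, in this order (a step that is already met when the one before it is completed fails the run):
1. the board is rocked up by the fingers pressing on it: blade tilted more than 0.2 rad with the handle pressed down (angle between board's own z axis and vertical above 0.2 rad and height (world z) of handle below 0.012 m and contact force between the fingers and board above 0.5 N), for 0.2 s.
2. the far edge is over the ledge by more than 10 mm, above its top (x of far_edge in the frame of rack above 0.01 m and z of far_edge in the frame of rack above 0.017 m), for 0.1 s.
At the end, for the whole second after the job is handed in: Board let go and still, bend on the worktop (within 6 mm), blade carried by the rack (touching it), tilted 0.13 to 0.31 rad; middle of its far edge within 12 mm of the back stop and 130 mm of the stop's middle; its width square to the rack within 0.14 rad (x of far_edge in the frame of stop between -0.012 and 0.004 m and y of far_edge in the frame of stop between -0.13 and 0.13 m and angle between the y axis of board and the y axis of stop, either way round below 0.14 rad and angle between board's own z axis and vertical between 0.13 and 0.31 rad and height (world z) of board below 0.006 m and contact force between board and rack above 0.1 N and linear speed of board below 0.02 m/s).
It fails at once if the board is lifted bodily: its bend rises more than 20 mm above the worktop (height (world z) of board above 0.02 m).
It fails at once if another kitchen thing is moved more than 25 mm (distance of any of mug, ramekin, tumbler, soap, brush, bowl from where it was at the start of the episode above 0.025 m).
It also fails if it takes over 35 s, if anything falls off the work surface, if the arm or the gripper's body presses on something with over 40 N, if the wrist force passes 120 N, or if a joint passes its speed limit or range.

## Robot

A 7-joint arm with a two-finger parallel gripper is mounted at the origin on the work surface. World frame = base frame: x ahead of the robot, y to its left, z up, the work surface at z = 0. Lengths are in mm, angles in degrees, forces in N, time in s.
With the tool pointing down it reaches from about 375 to 925 mm from the base axis. Payload 3.1 kg.
Tool frame: the origin (TCP) lies on the centre line of the jaws, within the pads' length; the fingertips stand 14 mm ahead of it and the grasp point (between the pads) lies 5 mm behind it (finger_overhang is the distance from the TCP to the fingertips, in mm); z points along the fingers, y is the line along which they close (so a half turn about z gives the same grasp; the last joint's range is limited). The gripper opens to 85 mm and grips with 20 to 120 N. Pads are 22 mm wide; open, the fingers measure 114 mm over their backs; the gripper's body (76 mm by 85 mm) begins 54 mm behind the grasp point. The pads swing forward as they close: fully open they stand 13 mm farther back than shut.
Start: joints at [60.401, 21.939, 2.515, 91.553, -1.026, 66.532, -2.859], TCP at [264.351, -593.819, 221.369] pointing down, gripper open.
Joint ranges: [-149.38, 149.38], [-23.57, 123.04], [-84.95, 90], [0, 143.3], [-89.99, 269.99], [3.08, 112.72], [-163.45, 163.45]. Speed limits (degrees/s): [159.86, 159.86, 180, 180, 180, 180, 180].

## Interface

Orientations are given as a 3x3 rotation matrix whose columns are the frame's x, y, z axes.
In Python, from workcell import state, capture, job_done, finger_overhang gives the robot as it stands. The module is installed in compiled form; this text tells all that it offers.
- The arm moves only by the tool drive_tool, never from a script. Its argument "moves" is a list of rows, each an object of numbers: "x", "y", "z": the shift along the tool's x, y, z in mm; "wx", "wy", "wz": the turn, a rotation vector about the tool's x, y, z in rad; "fingers": the finger opening in mm, from 0 to 85.4. A call has 1 to 5 rows; each row shifts and turns the commanded pose from where the row before left it, along the tool's axes as they then stand; what a row does not reach is not made up. A row lasts 1/10 s, in which the tool goes at most 50 mm and 8.59 degrees, less where a joint would pass 70% of its speed; a pose out of reach is approached as far as the arm can. A call is refused whole if a number of a shift passes 50 or a number of a turn 0.15, either way. A call with a gripper value outside its range is refused whole. The fingers move at their own pace and stop on an object; "newtons" is the grip in N (left out, the last holds). Time passes only in rows, so rows that do not move let the fingers close. It gives the time, the measured TCP pose, the force, the opening and the grip force at its end, in the units of the state.
- state(): the state, without advancing time (a new reading comes with each control period).
- capture(name): name is "scene" or "top"; returns a dict with "image" (384x512x3 uint8, red, green, blue), "z_map" (384x512 float32, mm along the optical axis (not along the pixel's ray), 0 where there is no reading), "fx", "fy", "cx", "cy" (pixels), "D" ([k1, k2, p1, p2, k3] as OpenCV has them; the pictures are not rectified), "R" (3x3) and "t" (3): a world point X has camera coordinates R X + t. Camera axes: x right, y down, z forward; pixel columns grow to the right and rows downward; lengths in mm; the calibration is good to about 2 mm. A picture is of the moment at which its call begins.
- job_done(): hands the job in; it is judged then, once.
The state is a dict: "t": time; "q": joint angles; "qd": joint speeds; "joint_torque": joint torques, N m; "ee_pos": TCP position; "eef_rot": TCP orientation; "contact_force": force on the tool from outside, world axes, zero at the start; "moment": the same for the moment, N m; "width": finger opening in mm; "grasp_force": force on a finger pad.
Only numpy, scipy, OpenCV 4.12 (cv2) and the standard library are available. Lean on these libraries where they do the work, as an engineer would, in place of code of your own. Each camera call takes 0.05 s, during which the arm holds its last target. There are 200 camera calls.

## Working session

There is one attempt and no reset: what is moved stays moved. The work goes in short steps, Python scripts to look and compute and a tool call to move; the robot and the scene stay as the last step left them, time stands still between calls to the robot, and variables do not carry over. Pictures are saved under pics/ and viewed, at most 10 in all, crops included, and the job is handed in when it is done.

Besides the shell and the picture viewer there is one more tool, called after "Request:" as name(argument=value, ...) on one line, values as JSON. drive_tool: Moves the arm, as the interface text tells. Its arguments: {"type":"object","properties":{"moves":{"type":"array","items":{"type":"object","properties":{"x":{"type":"number"},"y":{"type":"number"},"z":{"type":"number"},"wx":{"type":"number"},"wy":{"type":"number"},"wz":{"type":"number"},"fingers":{"type":"number"}}}},"newtons":{"type":"number"}},"required":["moves"]}

```bash
mkdir -p pics; cat > h.py <<'E'
import numpy as np, cv2
from workcell import *
def K(c): return np.array([[c['fx'],0,c['cx']],[0,c['fy'],c['cy']],[0,0,1.]])
def ray(c,uv,z):
    uv=np.array(uv,float).reshape(-1,1,2)
    n=cv2.undistortPoints(uv,K(c),np.array(c['D'])).reshape(-1,2)
    d=np.c_[n,np.ones(len(n))]@np.array(c['R']); o=-np.array(c['R']).T@np.array(c['t'])
    return o+d*((z-o[2])/d[:,2])[:,None]
def cloud(c):
    h,w=c['z_map'].shape; u,v=np.meshgrid(np.arange(w),np.arange(h))
    n=cv2.undistortPoints(np.c_[u.ravel(),v.ravel()].astype(float).reshape(-1,1,2),K(c),np.array(c['D'])).reshape(-1,2)
    z=c['z_map'].ravel(); P=np.c_[n*z[:,None],z]
    return ((P-np.array(c['t']))@np.array(c['R'])).reshape(h,w,3)
def save(c,name): cv2.imwrite('pics/'+name,c['image'][:,:,::-1])
E
python3 - <<'E'
from h import *
s=state();print(s['t'],s['ee_pos'],s['eef_rot'],s['contact_force'])
ims=[]
for n in('top','scene'):
    c=capture(n);save(c,n+'0.png');print(n,c['fx'],-np.array(c['R']).T@c['t'],c['R'][2])
E
```

```text
0.0 [ 263.96807496 -592.93291122  219.99428058] [[ 9.13522560e-01  4.06786404e-01 -1.16359791e-03]
 [ 4.06788049e-01 -9.13519652e-01  2.30829607e-03]
 [-1.23986100e-04 -2.58201826e-03 -9.99996659e-01]] [ 0.37107129 -0.91644974 -0.64767495]
top 394.4207498823016 [ 333.13275909  -25.33238488 1404.29904032] [ 0.14678145 -0.00126283 -0.98916814]
scene 392.20081966209784 [1421.38456777 -714.00664102  827.50637993] [-0.66186453  0.48455764 -0.57196087]
```

View pics/top0.png

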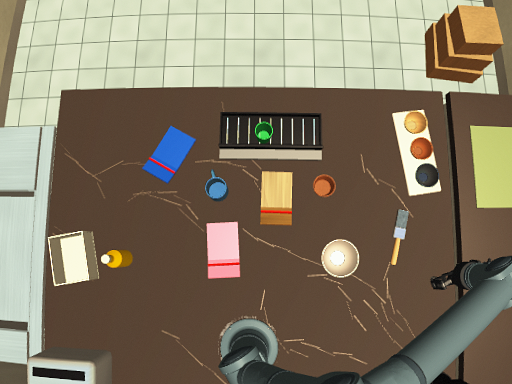

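View pics/scene0.png

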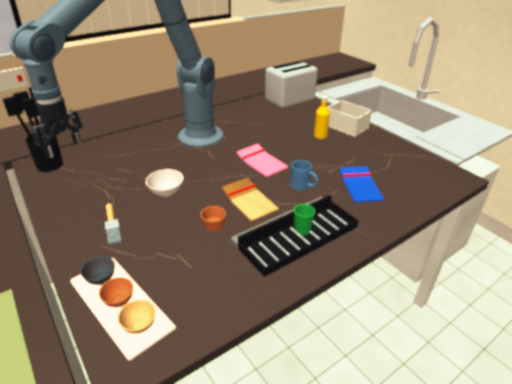

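Candidates for the board in the top view: wooden (276,198), pink (223,250) and blue (169,153). I choose the wooden one, whose red rib is at (276,211) on the robot's side. The rack is at (270,135), with its grey ledge at (270,155) facing the robot. The mug is at (216,187) and the ramekin at (324,185).

```bash
python3 - <<'E'
from h import *
c=capture('top');im=c['image'];P=cloud(c)
cv2.imwrite('pics/crop.png',cv2.resize(im[100:240,190:350],None,fx=5,fy=4.2,interpolation=cv2.INTER_NEAREST)[:,:,::-1])
hsv=cv2.cvtColor(im,cv2.COLOR_RGB2HSV)
for p in [(276,185),(276,211),(276,218),(240,154),(300,155),(270,148),(324,185)]: print(p,im[p[1],p[0]],hsv[p[1],p[0]],P[p[1],p[0]].round())
H,S,V=[hsv[:,:,i].astype(int) for i in range(3)]
roi=np.zeros(H.shape,bool);roi[165:230,250:300]=1
rib=roi&((H<8)|(H>172))&(S>170)&(V>110)
wood=roi&(S>70)&(V>90)
ledge=np.zeros(H.shape,bool);ledge[140:165,215:326]=1;ledge&=(S<45)&(V>110)
for n,m,z in(('rib',rib,20),('wood',wood,6),('ledge',ledge,18)):
    ct=max(cv2.findContours(m.astype(np.uint8),0,2)[0],key=cv2.contourArea)
    w=ray(c,ct.reshape(-1,2),z)[:,:2].astype(np.float32)
    r=cv2.minAreaRect(w);print(n,m.sum(),r,cv2.boundingRect(ct));print(cv2.boxPoints(r).round(1).tolist())
E
```

```text
(276, 185) [231 196 117] [ 21 126 231] [569. -93.   9.]
(276, 211) [251  40  22] [  2 233 251] [474. -93.  20.]
(276, 218) [170 111  46] [ 16 186 170] [450. -93.  17.]
(240, 154) [198 187 159] [ 22  50 198] [679.  37.  24.]
(300, 155) [206 194 165] [ 21  51 206] [ 679. -181.   14.]
(270, 148) [0 0 0] [0 0 0] [700. -71.  32.]
(324, 185) [208 118  62] [ 12 179 208] [ 571. -267.    4.]
rib 79 ((472.8890686035156, -92.66275024414062), (106.13099670410156, 8.66481876373291), 88.12747192382812) (261, 210, 31, 4)
[[466.79998779296875, -145.60000610351562], [475.5, -145.8000030517578], [479.0, -39.79999923706055], [470.29998779296875, -39.5]]
wood 2681 ((527.2686157226562, -88.85665893554688), (231.82481384277344, 177.72836303710938), 0.22120973467826843) (250, 165, 50, 65)
[[411.0, -0.4000000059604645], [411.70001220703125, -178.1999969482422], [643.5, -177.3000030517578], [642.7999877929688, 0.5]]
ledge 45 ((727.1141357421875, -230.1493377685547), (3.666717529296875, 15.09595775604248), 88.77896881103516) (313, 140, 2, 5)
[[719.5, -231.8000030517578], [734.5999755859375, -232.10000610351562], [734.7000122070312, -228.5], [719.5999755859375, -228.1999969482422]]
```

View pics/crop.png

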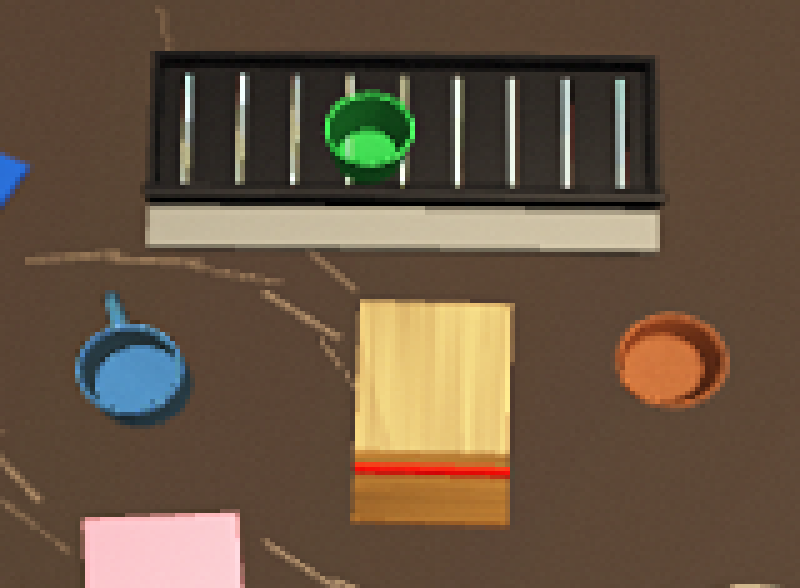

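The crop confirms the wooden board. The pale blade points at the rack, the darker handle and red rib are on the robot's side, and both it and the rack look nearly aligned with the world axes. The masks need tightening.

```bash
cat >> h.py <<'E'
def masks(c):
    hsv=cv2.cvtColor(c['image'],cv2.COLOR_RGB2HSV)
    H,S,V=[hsv[:,:,i].astype(int) for i in range(3)]
    roi=np.zeros(H.shape,bool);roi[130:232,245:305]=1
    L=np.zeros(H.shape,bool);L[140:165,215:326]=1
    return dict(rib=roi&((H<8)|(H>172))&(S>170)&(V>110),blade=roi&(S>85)&(V>200)&(H>16)&(H<30),
      handle=roi&(S>150)&(V>130)&(H<20)&(H>10),ledge=L&(S<75)&(V>150)&(H>10)&(H<35))
def rect(c,m,z):
    ct=max(cv2.findContours(m.astype(np.uint8),0,1)[0],key=cv2.contourArea).reshape(-1,2)
    w=ray(c,ct,z)[:,:2].astype(np.float32); return cv2.minAreaRect(w),cv2.boundingRect(ct)
E
python3 - <<'E'
from h import *
c=capture('top');M=masks(c)
for n,z in(('rib',20),('blade',6),('handle',16),('ledge',18)):
    r,b=rect(c,M[n],z);print(n,b,r);print(cv2.boxPoints(r).round(1).tolist())
P=cloud(c)
# row/col edge fits: ledge front/back edge at many columns
for n,z in(('ledge',18),('blade',6),('rib',22),('handle',18)):
    m=M[n];cols=[u for u in range(512) if m[:,u].any()][2:-2]
    for nm,f in(('near',lambda a:a.max()+.5),('far',lambda a:a.min()-.5)):
        w=ray(c,[(u,f(np.where(m[:,u])[0])) for u in cols],z);p=np.polyfit(w[:,1],w[:,0],1)
        print(n,nm,'x=',np.polyval(p,w[:,1].mean()).round(1),'at y',w[:,1].mean().round(1),'slope',p[0].round(4), 'res',np.std(w[:,0]-np.polyval(p,w[:,1])).round(1))
for n in M: print(n,np.median(P[M[n]],0))
E
```

```text
rib (261, 210, 31, 4) ((472.8890686035156, -92.66275024414062), (106.13099670410156, 8.66481876373291), 88.12747192382812)
[[466.79998779296875, -145.60000610351562], [475.5, -145.8000030517578], [479.0, -39.79999923706055], [470.29998779296875, -39.5]]
blade (261, 172, 31, 37) ((552.3153076171875, -93.51092529296875), (107.79837036132812, 130.9170379638672), 89.55506896972656)
[[486.3999938964844, -146.89999389648438], [617.4000244140625, -147.89999389648438], [618.2000122070312, -40.099998474121094], [487.29998779296875, -39.099998474121094]]
handle (260, 213, 32, 12) ((447.92193603515625, -91.14665222167969), (38.917457580566406, 109.6181640625), 0.21414054930210114)
[[428.29998779296875, -36.400001525878906], [428.70001220703125, -146.0], [467.6000061035156, -145.89999389648438], [467.20001220703125, -36.29999923706055]]
ledge (219, 149, 103, 11) ((682.4568481445312, -71.9801025390625), (369.4609375, 34.48508834838867), 89.31909942626953)
[[663.0, -256.5], [697.5, -256.8999938964844], [701.9000244140625, 112.5], [667.4000244140625, 112.9000015258789]]
ledge near x= 665.3 at y -71.6 slope 0.013 res 1.1
ledge far x= 700.3 at y -71.6 slope 0.0065 res 4.3
blade near x= 488.0 at y -93.3 slope -0.0046 res 0.0
blade far x= 618.9 at y -93.6 slope -0.006 res 0.0
rib near x= 468.3 at y -92.5 slope 0.0109 res 0.8
rib far x= 477.1 at y -92.5 slope 0.0494 res 0.9
handle near x= 427.7 at y -90.9 slope 0.0422 res 1.0
handle far x= 488.9 at y -91.0 slope 0.0413 res 1.1
rib [473.61250125 -85.37997708  19.19183213]
blade [551.26076052 -93.51195859   6.4456082 ]
handle [453.01640335 -92.56074396  17.29851743]
ledge [682.10662777 -71.5379875   18.43771651]
```

Board bend is at x≈488, y≈-92, yaw ≈ -2°. The stop is at x≈700 with its yaw at -0.7°, so the board needs about 85 mm of slide. I'll move above the handle first.

Request:
drive_tool(moves=[{"x": 33, "y": -35, "fingers": 40}, {"x": 33, "y": -35}, {"x": 33, "y": -35}, {"x": 33, "y": -35}, {"x": 33, "y": -35}])

```text
schema error: expected keys x, y, z, wx, wy, wz, fingers
```

Request:
drive_tool(moves=[{"x": 33, "y": -35}, {"x": 33, "y": -35}, {"x": 33, "y": -35}, {"x": 33, "y": -35}, {"x": 33, "y": -35}])

```text
schema error: expected keys x, y, z, wx, wy, wz, fingers
```

Request:
drive_tool(moves=[{"wz": 0.148}, {"wz": 0.148}, {"wz": 0.148}, {}, {}])

```text
schema error: expected keys x, y, z, wx, wy, wz, fingers
```

```bash
python3 - <<'E'
from h import *
s=state();print(s['t'],s['ee_pos'],s['width'],s['contact_force'],s['q'].round(1) if hasattr(s['q'],'round') else s['q']);R=np.array(s['eef_rot']);print(R.round(3))
print(finger_overhang if not callable(finger_overhang) else finger_overhang())
print(R.T@(np.array([447,-91,75])-s['ee_pos']))
E
```

```text
0.2 [ 264.10669668 -593.26501091  220.48092442] 85.53835280372323 [1.07766192 0.31281614 0.25544676] [60.4 22.   2.5 91.6 -1.  66.5 -2.9]
[[ 0.914  0.407 -0.001]
 [ 0.407 -0.914  0.001]
 [-0.    -0.002 -1.   ]]
14.0
[ 371.40303814 -384.18745787  146.09784879]
```

All keys are needed in each row.

Request:
drive_tool(moves=[{"x": 33, "y": -35, "z": 0, "wx": 0, "wy": 0, "wz": 0, "fingers": 40}, {"x": 33, "y": -35, "z": 0, "wx": 0, "wy": 0, "wz": 0, "fingers": 40}, {"x": 33, "y": -35, "z": 0, "wx": 0, "wy": 0, "wz": 0, "fingers": 40}, {"x": 33, "y": -35, "z": 0, "wx": 0, "wy": 0, "wz": 0, "fingers": 40}, {"x": 33, "y": -35, "z": 0, "wx": 0, "wy": 0, "wz": 0, "fingers": 40}])

```text
t: 0.7
ee_pos: [344.2, -364.8, 221.3]
eef_rot: [[0.914, 0.407, 0.0], [0.407, -0.914, -0.0], [0.0, 0.0, -1.0]]
contact_force: [1.1, 0.5, -0.6]
width: 39.9
grasp_force: 0.0
```

Request:
drive_tool(moves=[{"x": 33, "y": -35, "z": 0, "wx": 0, "wy": 0, "wz": 0, "fingers": 40}, {"x": 33, "y": -35, "z": 0, "wx": 0, "wy": 0, "wz": 0, "fingers": 40}, {"x": 33, "y": -35, "z": 0, "wx": 0, "wy": 0, "wz": 0, "fingers": 40}, {"x": 33, "y": -35, "z": 0, "wx": 0, "wy": 0, "wz": 0, "fingers": 40}, {"x": 33, "y": -35, "z": 0, "wx": 0, "wy": 0, "wz": 0, "fingers": 40}])

```text
t: 1.2
ee_pos: [423.6, -138.0, 221.5]
eef_rot: [[0.914, 0.406, 0.001], [0.406, -0.914, -0.001], [0.0, 0.001, -1.0]]
contact_force: [0.6, -0.5, 0.0]
width: 39.8
grasp_force: 0.0
```

Request:
drive_tool(moves=[{"x": 0, "y": 0, "z": 0, "wx": 0, "wy": 0, "wz": 0.148, "fingers": 40}, {"x": 0, "y": 0, "z": 0, "wx": 0, "wy": 0, "wz": 0.148, "fingers": 40}, {"x": 0, "y": 0, "z": 0, "wx": 0, "wy": 0, "wz": 0.148, "fingers": 40}, {"x": 0, "y": 0, "z": 0, "wx": 0, "wy": 0, "wz": 0, "fingers": 40}, {"x": 0, "y": 0, "z": 0, "wx": 0, "wy": 0, "wz": 0, "fingers": 40}])

```text
t: 1.7
ee_pos: [423.3, -139.9, 221.3]
eef_rot: [[1.0, -0.022, -0.0], [-0.022, -1.0, 0.0], [-0.0, -0.0, -1.0]]
contact_force: [-0.5, -0.0, -0.1]
width: 40.1
grasp_force: 0.0
```

```bash
cat > st.py <<'E'
from h import *
import sys
s=state();print(s['t'],s['ee_pos'],s['width'],np.round(s['contact_force'],2),np.round(s['moment'],2),np.round(s['q'],1));R=np.array(s['eef_rot']);print(R.round(3).tolist())
if len(sys.argv)>3: print(R.T@(np.array(sys.argv[1:4],float)-s['ee_pos']))
E
python3 st.py 447 -91 75
```

```text
1.7 [ 423.30669603 -139.90789974  221.30438898] 40.12437079036972 [-0.51 -0.02 -0.14] [-0.04 -0.01 -0.01] [ 3.170e+01  4.000e-01 -1.860e+01  1.175e+02  1.000e-01  6.210e+01
 -7.830e+01]
[[1.0, -0.022, -0.0], [-0.022, -1.0, 0.0], [-0.0, -0.0, -1.0]]
[ 22.62428902 -49.41858084 146.30199916]
```

Request:
drive_tool(moves=[{"x": 12, "y": -25, "z": 35, "wx": 0, "wy": 0, "wz": 0, "fingers": 40}, {"x": 11, "y": -24, "z": 35, "wx": 0, "wy": 0, "wz": 0, "fingers": 40}, {"x": 0, "y": 0, "z": 45, "wx": 0, "wy": 0, "wz": 0, "fingers": 40}, {"x": 0, "y": 0, "z": 45, "wx": 0, "wy": 0, "wz": 0, "fingers": 40}, {"x": 0, "y": 0, "z": 15, "wx": 0, "wy": 0, "wz": 0, "fingers": 40}])

```text
t: 2.2
ee_pos: [443.7, -90.6, 42.2]
eef_rot: [[1.0, -0.022, -0.008], [-0.022, -1.0, 0.002], [-0.008, -0.002, -1.0]]
contact_force: [-0.8, -0.7, 0.8]
width: 39.6
grasp_force: 0.0
```

Request:
drive_tool(moves=[{"x": 0, "y": 0, "z": 3, "wx": 0, "wy": 0, "wz": 0, "fingers": 40}, {"x": 0, "y": 0, "z": 3, "wx": 0, "wy": 0, "wz": 0, "fingers": 40}, {"x": 0, "y": 0, "z": 3, "wx": 0, "wy": 0, "wz": 0, "fingers": 40}])

```text
t: 2.5
ee_pos: [449.4, -91.9, 38.6]
eef_rot: [[1.0, -0.025, 0.003], [-0.025, -1.0, -0.001], [0.003, 0.001, -1.0]]
contact_force: [-0.6, -0.6, -0.1]
width: 39.8
grasp_force: 0.0
```

```bash
python3 st.py
```

```text
2.5 [449.403153   -91.90951578  38.5826673 ] 39.81450278924467 [-0.59 -0.59 -0.11] [ 0.05 -0.03  0.02] [ 25.   18.3 -20.4 124.1  10.   39.  -93.7]
[[1.0, -0.025, 0.003], [-0.025, -1.0, -0.001], [0.003, 0.001, -1.0]]
```

Request:
drive_tool(moves=[{"x": 0, "y": 0, "z": 4, "wx": 0, "wy": 0, "wz": 0, "fingers": 40}, {"x": 0, "y": 0, "z": 4, "wx": 0, "wy": 0, "wz": 0, "fingers": 40}, {"x": 0, "y": 0, "z": 3, "wx": 0, "wy": 0, "wz": 0, "fingers": 40}])

```text
t: 2.8
ee_pos: [448.1, -91.7, 26.6]
eef_rot: [[1.0, -0.025, 0.001], [-0.025, -1.0, -0.0], [0.001, 0.0, -1.0]]
contact_force: [-0.1, -0.1, 0.3]
width: 40.0
grasp_force: 0.0
```

Request:
drive_tool(moves=[{"x": 0, "y": 0, "z": 3, "wx": 0, "wy": 0, "wz": 0, "fingers": 40}, {"x": 0, "y": 0, "z": 2, "wx": 0, "wy": 0, "wz": 0, "fingers": 40}, {"x": 0, "y": 0, "z": 0, "wx": 0, "wy": 0, "wz": 0, "fingers": 40}])

```text
t: 3.1
ee_pos: [447.4, -91.4, 21.1]
eef_rot: [[1.0, -0.025, -0.001], [-0.025, -1.0, 0.0], [-0.001, -0.0, -1.0]]
contact_force: [-0.6, 0.4, -0.4]
width: 40.3
grasp_force: 0.0
```

Request:
drive_tool(moves=[{"x": 0, "y": 0, "z": 2, "wx": 0, "wy": 0, "wz": 0, "fingers": 40}, {"x": 0, "y": 0, "z": 2, "wx": 0, "wy": 0, "wz": 0, "fingers": 40}, {"x": 0, "y": 0, "z": 0, "wx": 0, "wy": 0, "wz": 0, "fingers": 40}])

```text
t: 3.4
ee_pos: [447.5, -91.4, 17.1]
eef_rot: [[1.0, -0.025, -0.001], [-0.025, -1.0, 0.0], [-0.001, -0.0, -1.0]]
contact_force: [0.4, -0.2, -0.9]
width: 39.9
grasp_force: 0.0
```

```bash
python3 - <<'E'
from h import *
c=capture('top');save(c,'top1.png')
c2=capture('scene');i=c2['image'][165:260,190:340]
a=cv2.resize(c['image'][140:240,220:330],(550,500));b=cv2.resize(i,(750,475))
cv2.imwrite('pics/s1.png',b[:,:,::-1])
M=masks(c);P=cloud(c)
Q=P[M['blade']];A=np.c_[Q[:,:2],np.ones(len(Q))];print(np.linalg.lstsq(A,Q[:,2],rcond=None)[0]);print(state()['contact_force'],state()['ee_pos'])
E
```

```text
[-1.79338337e+00 -1.37596145e-03  1.04178059e+03]
[ 0.69362431 -0.32533367  0.18869049] [447.66375534 -91.44834611  17.31067425]
```

View pics/s1.png

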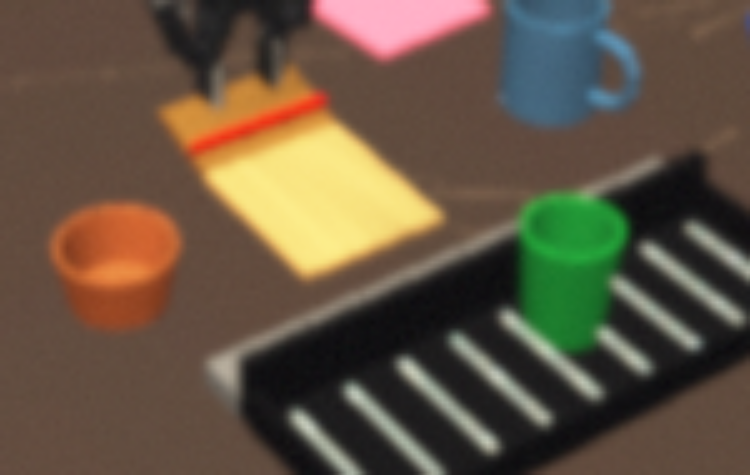

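The fingertips, at about (215,98) and (272,78) in the crop, are over the handle behind the rib. The board still lies flat, so I keep lowering.

Request:
drive_tool(moves=[{"x": 0, "y": 0, "z": 2, "wx": 0, "wy": 0, "wz": 0, "fingers": 40}, {"x": 0, "y": 0, "z": 1, "wx": 0, "wy": 0, "wz": 0, "fingers": 40}, {"x": 0, "y": 0, "z": 0, "wx": 0, "wy": 0, "wz": 0, "fingers": 40}])

```text
t: 3.8
ee_pos: [447.5, -91.4, 14.2]
eef_rot: [[1.0, -0.025, -0.0], [-0.025, -1.0, 0.0], [-0.0, -0.0, -1.0]]
contact_force: [-0.1, -0.2, 0.1]
width: 40.1
grasp_force: 0.0
```

Request:
drive_tool(moves=[{"x": 0, "y": 0, "z": 2, "wx": 0, "wy": 0, "wz": 0, "fingers": 40}, {"x": 0, "y": 0, "z": 0, "wx": 0, "wy": 0, "wz": 0, "fingers": 40}])

```text
t: 4.0
ee_pos: [447.5, -91.4, 12.2]
eef_rot: [[1.0, -0.025, -0.0], [-0.025, -1.0, 0.0], [-0.0, -0.0, -1.0]]
contact_force: [0.2, -0.3, -0.3]
width: 40.1
grasp_force: 0.0
```

Request:
drive_tool(moves=[{"x": 0, "y": 0, "z": 2, "wx": 0, "wy": 0, "wz": 0, "fingers": 40}, {"x": 0, "y": 0, "z": 0, "wx": 0, "wy": 0, "wz": 0, "fingers": 40}])

```text
t: 4.2
ee_pos: [447.5, -91.4, 10.1]
eef_rot: [[1.0, -0.025, -0.0], [-0.025, -1.0, 0.0], [-0.0, -0.0, -1.0]]
contact_force: [-0.4, -0.2, 0.1]
width: 39.7
grasp_force: 0.0
```

```bash
python3 - <<'E'
from h import *
c2=capture('scene');i=c2['image'][150:230,200:300]
cv2.imwrite('pics/s2.png',cv2.resize(i,(750,600))[:,:,::-1])
c=capture('top');P=cloud(c);M=masks(c)
for n in('blade','rib','handle'): 
  print(n,np.median(P[M[n]],0),M[n].sum())
for v in range(172,228,4): print(v,P[v,264].round(),P[v,276].round(),P[v,288].round())
E
```

```text
blade [573.79785546 -90.0286113    6.30728815] 719
rib [473.66775873 -39.74163465  21.54694454] 5
handle [435.2003461 -43.4469362  22.1224337] 27
172 [617. -50.   7.] [616. -93.  12.] [ 618. -137.    5.]
176 [602. -50.   6.] [602. -94.   7.] [ 602. -137.   10.]
180 [587. -50.   7.] [587. -93.   8.] [ 588. -137.    3.]
184 [573. -50.   3.] [573. -93.   8.] [ 574. -137.    4.]
188 [558. -50.   9.] [559. -94.   5.] [ 559. -137.    7.]
192 [543. -50.   8.] [544. -94.   4.] [ 544. -136.    9.]
196 [529. -50.   4.] [479. -76. 363.] [ 479. -108.  369.]
200 [469. -44. 357.] [467. -75. 374.] [ 333.  -25. 1404.]
204 [457. -44. 365.] [454. -74. 396.] [ 453. -105.  401.]
208 [446. -44. 370.] [442. -74. 412.] [ 441. -104.  417.]
212 [436. -44. 364.] [430. -73. 427.] [ 429. -102.  440.]
216 [426. -44. 355.] [ 333.  -25. 1404.] [ 418. -101.  453.]
220 [438. -49.  76.] [408. -72. 453.] [407. -99. 469.]
224 [430. -51.  -2.] [398. -71. 466.] [397. -98. 482.]
```

View pics/s2.png

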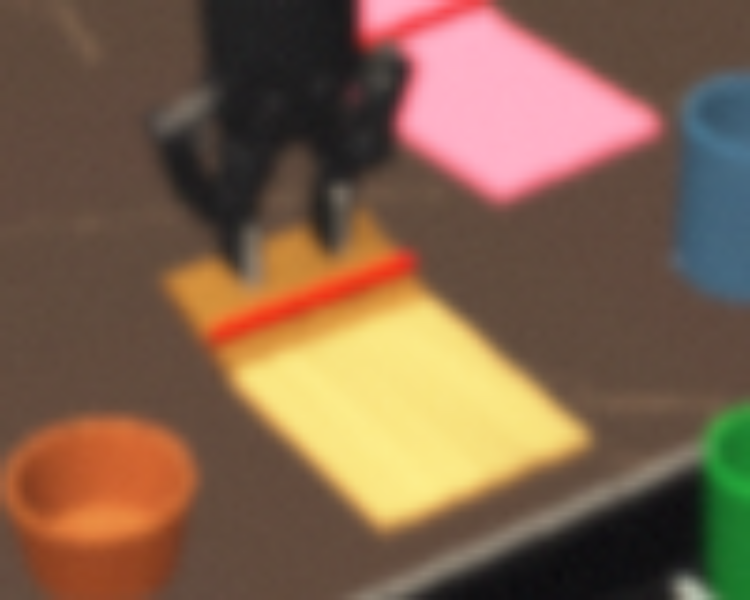

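The fingertips are at about (250,280) and (338,245), barely above the handle. The blade is still flat at z≈6, so I keep going by force.

Request:
drive_tool(moves=[{"x": 0, "y": 0, "z": 1.5, "wx": 0, "wy": 0, "wz": 0, "fingers": 40}, {"x": 0, "y": 0, "z": 0, "wx": 0, "wy": 0, "wz": 0, "fingers": 40}])

```text
t: 4.5
ee_pos: [447.9, -91.5, 8.9]
eef_rot: [[1.0, -0.025, 0.0], [-0.025, -1.0, -0.0], [0.0, 0.0, -1.0]]
contact_force: [0.0, -0.2, 0.6]
width: 39.8
grasp_force: 0.2
```

Request:
drive_tool(moves=[{"x": 0, "y": 0, "z": 1.5, "wx": 0, "wy": 0, "wz": 0, "fingers": 40}, {"x": 0, "y": 0, "z": 0, "wx": 0, "wy": 0, "wz": 0, "fingers": 40}])

```text
t: 4.7
ee_pos: [447.9, -91.5, 7.4]
eef_rot: [[1.0, -0.025, 0.0], [-0.025, -1.0, -0.0], [0.0, 0.0, -1.0]]
contact_force: [-0.3, 0.2, 1.4]
width: 40.2
grasp_force: 0.8
```

Request:
drive_tool(moves=[{"x": 0, "y": 0, "z": 1.5, "wx": 0, "wy": 0, "wz": 0, "fingers": 40}, {"x": 0, "y": 0, "z": 0, "wx": 0, "wy": 0, "wz": 0, "fingers": 40}])

```text
t: 4.9
ee_pos: [447.8, -91.5, 5.8]
eef_rot: [[1.0, -0.025, 0.0], [-0.025, -1.0, 0.0], [0.0, -0.0, -1.0]]
contact_force: [-0.2, 0.1, 1.5]
width: 40.1
grasp_force: 0.8
```

Contact at TCP z≈9. The board is rocking at 1.5 N, so I press on.

Request:
drive_tool(moves=[{"x": 0, "y": 0, "z": 1.5, "wx": 0, "wy": 0, "wz": 0, "fingers": 40}, {"x": 0, "y": 0, "z": 1.5, "wx": 0, "wy": 0, "wz": 0, "fingers": 40}, {"x": 0, "y": 0, "z": 0, "wx": 0, "wy": 0, "wz": 0, "fingers": 40}])

```text
t: 5.2
ee_pos: [447.4, -91.5, 2.6]
eef_rot: [[1.0, -0.025, -0.001], [-0.025, -1.0, 0.0], [-0.001, -0.0, -1.0]]
contact_force: [-0.2, -0.1, 2.6]
width: 40.1
grasp_force: 0.8
```

Request:
drive_tool(moves=[{"x": 0, "y": 0, "z": 1.5, "wx": 0, "wy": 0, "wz": 0, "fingers": 40}, {"x": 0, "y": 0, "z": 1.5, "wx": 0, "wy": 0, "wz": 0, "fingers": 40}, {"x": 0, "y": 0, "z": 0, "wx": 0, "wy": 0, "wz": 0, "fingers": 40}])

```text
t: 5.5
ee_pos: [447.5, -91.4, -0.4]
eef_rot: [[1.0, -0.025, -0.0], [-0.025, -1.0, 0.0], [-0.0, -0.0, -1.0]]
contact_force: [-0.6, 1.3, 1.7]
width: 40.3
grasp_force: 0.8
```

```bash
python3 - <<'E'
from h import *
c=capture('top');P=cloud(c);M=masks(c)
Q=P[M['blade']];far=Q[Q[:,0]>600];print(len(Q),np.median(far,0),np.median(Q,0),Q[:,0].max())
Q=Q[abs(Q[:,2])<60];print(np.polyfit(Q[:,0],Q[:,2],1)); print(state()['contact_force'],state()['ee_pos'])
E
```

```text
752 [608.44534479 -92.45809429  27.70781215] [573.60960489 -89.44684106  21.09401896] 616.8450266612411
[  0.17542732 -79.33723588]
[-0.627787   -0.30874463  1.63511504] [ 4.47514432e+02 -9.14407929e+01 -2.68885938e-01]
```

The blade is rising: slope ≈0.18 rad and far end ≈28 mm. A few more mm down.

Request:
drive_tool(moves=[{"x": 0, "y": 0, "z": 1.5, "wx": 0, "wy": 0, "wz": 0, "fingers": 40}, {"x": 0, "y": 0, "z": 1.5, "wx": 0, "wy": 0, "wz": 0, "fingers": 40}, {"x": 0, "y": 0, "z": 0, "wx": 0, "wy": 0, "wz": 0, "fingers": 40}])

```text
t: 5.85
ee_pos: [447.6, -91.4, -3.3]
eef_rot: [[1.0, -0.025, -0.0], [-0.025, -1.0, 0.0], [-0.0, -0.0, -1.0]]
contact_force: [-0.5, 0.4, 1.7]
width: 40.1
grasp_force: 0.8
```

Request:
drive_tool(moves=[{"x": 0, "y": 0, "z": 1, "wx": 0, "wy": 0, "wz": 0, "fingers": 40}, {"x": 0, "y": 0, "z": 0, "wx": 0, "wy": 0, "wz": 0, "fingers": 40}])

```text
t: 6.05
ee_pos: [447.6, -91.5, -4.3]
eef_rot: [[1.0, -0.025, -0.0], [-0.025, -1.0, 0.0], [-0.0, -0.0, -1.0]]
contact_force: [-0.7, -0.6, 1.4]
width: 39.9
grasp_force: 0.8
```

Request:
drive_tool(moves=[{"x": 0, "y": 0, "z": 0.5, "wx": 0, "wy": 0, "wz": 0, "fingers": 40}, {"x": 0, "y": 0, "z": 0, "wx": 0, "wy": 0, "wz": 0, "fingers": 40}])

```text
t: 6.25
ee_pos: [447.6, -91.4, -4.7]
eef_rot: [[1.0, -0.025, -0.0], [-0.025, -1.0, 0.0], [-0.0, -0.0, -1.0]]
contact_force: [-0.5, -0.9, 1.1]
width: 39.9
grasp_force: 0.8
```

Request:
drive_tool(moves=[{"x": 0, "y": 0, "z": 1, "wx": 0, "wy": 0, "wz": 0, "fingers": 40}, {"x": 0, "y": 0, "z": 0, "wx": 0, "wy": 0, "wz": 0, "fingers": 40}])

```text
t: 6.45
ee_pos: [447.8, -91.5, -5.3]
eef_rot: [[1.0, -0.025, -0.0], [-0.025, -1.0, -0.0], [-0.0, 0.0, -1.0]]
contact_force: [-1.6, -0.1, 4.7]
width: 40.0
grasp_force: 2.5
```

Request:
drive_tool(moves=[{"x": 0, "y": 0, "z": 1, "wx": 0, "wy": 0, "wz": 0, "fingers": 40}, {"x": 0, "y": 0, "z": 0, "wx": 0, "wy": 0, "wz": 0, "fingers": 40}])

```text
t: 6.65
ee_pos: [447.8, -91.5, -5.4]
eef_rot: [[1.0, -0.025, -0.001], [-0.025, -1.0, -0.001], [-0.001, 0.001, -1.0]]
contact_force: [-4.3, 0.9, 15.0]
width: 39.9
grasp_force: 7.1
```

```bash
cat > bl.py <<'E'
from h import *
c=capture('top');P=cloud(c);M=masks(c)
Q=P[M['blade']];Q=Q[abs(Q[:,2])<60];x=Q[:,0].max();print(len(Q),x,np.median(Q[Q[:,0]>x-15],0),np.polyfit(Q[:,0],Q[:,2],1))
m=M['blade'];cols=[u for u in range(512) if m[:,u].any()][2:-2]
w=ray(c,[(u,np.where(m[:,u])[0].min()-.5) for u in cols],36);p=np.polyfit(w[:,1],w[:,0],1);print('far top edge x(z36)',w[:,0].mean(),'y',w[:,1].mean(),'slope',p[0])
print(state()['contact_force'],state()['ee_pos'])
E
python3 bl.py
```

```text
751 613.7856237651099 [605.70241507 -93.66662688  40.33554063] [   0.28117145 -130.6456093 ]
far top edge x(z36) 613.3077284129457 y -93.92244600123635 slope 0.02074169922478041
[-4.57743128  0.12049172 13.8423884 ] [447.83498563 -91.48038882  -5.36779104]
```

The handle is flat and the blade is tilted 0.28 rad. I ease off to about 7 N and start sliding.

Request:
drive_tool(moves=[{"x": 2, "y": 0, "z": -0.7, "wx": 0, "wy": 0, "wz": 0, "fingers": 40}, {"x": 4, "y": 0, "z": 0, "wx": 0, "wy": 0, "wz": 0, "fingers": 40}, {"x": 4, "y": 0, "z": 0, "wx": 0, "wy": 0, "wz": 0, "fingers": 40}, {"x": 4, "y": 0, "z": 0, "wx": 0, "wy": 0, "wz": 0, "fingers": 40}, {"x": 4, "y": 0, "z": 0, "wx": 0, "wy": 0, "wz": 0, "fingers": 40}])

```text
t: 7.2
ee_pos: [465.8, -92.1, -5.3]
eef_rot: [[1.0, -0.025, -0.001], [-0.025, -1.0, -0.0], [-0.001, 0.001, -1.0]]
contact_force: [-3.6, 0.3, 8.4]
width: 39.6
grasp_force: 4.2
```

```bash
python3 bl.py
```

```text
701 629.1540103462314 [621.3312075  -95.6472467   39.54269579] [   0.29066669 -140.95037013]
far top edge x(z36) 630.7492988026482 y -93.9764760502561 slope 0.00019998121124573554
[0.23448273 0.30248166 2.0290816 ] [467.05038136 -92.00824094  -5.24993785]
```

The board follows the fingers and stays tilted. The far edge is at x≈631, about 69 mm short of the stop.

Request:
drive_tool(moves=[{"x": 4, "y": 0, "z": 0.3, "wx": 0, "wy": 0, "wz": 0, "fingers": 40}, {"x": 6, "y": 0, "z": 0, "wx": 0, "wy": 0, "wz": 0, "fingers": 40}, {"x": 6, "y": 0, "z": 0, "wx": 0, "wy": 0, "wz": 0, "fingers": 40}, {"x": 6, "y": 0, "z": 0, "wx": 0, "wy": 0, "wz": 0, "fingers": 40}])

```text
t: 7.65
ee_pos: [487.9, -92.7, -5.3]
eef_rot: [[1.0, -0.025, -0.001], [-0.025, -1.0, -0.001], [-0.001, 0.001, -1.0]]
contact_force: [-4.2, -0.3, 9.9]
width: 40.4
grasp_force: 5.2
```

Request:
drive_tool(moves=[{"x": 5, "y": 0, "z": 0, "wx": 0, "wy": 0, "wz": 0, "fingers": 40}, {"x": 6, "y": 0, "z": 0, "wx": 0, "wy": 0, "wz": 0, "fingers": 40}, {"x": 5, "y": 0, "z": 0, "wx": 0, "wy": 0, "wz": 0, "fingers": 40}])

```text
t: 7.95
ee_pos: [504.1, -93.0, -5.3]
eef_rot: [[1.0, -0.025, -0.0], [-0.025, -1.0, -0.001], [-0.0, 0.001, -1.0]]
contact_force: [-3.7, -0.1, 10.0]
width: 40.1
grasp_force: 5.0
```

```bash
python3 bl.py
```

```text
607 669.0550677912978 [661.12435563 -99.12770095  39.55449713] [   0.28684759 -149.75320596]
far top edge x(z36) 670.2165482977086 y -95.88553003028223 slope 0.028212596175061264
[-0.30417439  0.73766156  2.53610422] [505.52876891 -92.97797008  -5.26519273]
```

Request:
drive_tool(moves=[{"x": 5, "y": 0, "z": 0, "wx": 0, "wy": 0, "wz": 0, "fingers": 40}, {"x": 5, "y": 0, "z": 0, "wx": 0, "wy": 0, "wz": 0, "fingers": 40}, {"x": 5, "y": 0, "z": 0, "wx": 0, "wy": 0, "wz": 0, "fingers": 40}, {"x": 5, "y": 0, "z": 0, "wx": 0, "wy": 0, "wz": 0, "fingers": 40}])

```text
t: 8.4
ee_pos: [524.0, -93.5, -5.3]
eef_rot: [[1.0, -0.025, -0.0], [-0.025, -1.0, -0.0], [-0.0, 0.0, -1.0]]
contact_force: [-2.6, -0.4, 9.0]
width: 40.0
grasp_force: 4.7
```

Request:
drive_tool(moves=[{"x": 3, "y": 0, "z": 0, "wx": 0, "wy": 0, "wz": 0, "fingers": 40}, {"x": 3, "y": 0, "z": 0, "wx": 0, "wy": 0, "wz": 0, "fingers": 40}])

```text
t: 8.6
ee_pos: [530.0, -93.6, -5.3]
eef_rot: [[1.0, -0.025, -0.0], [-0.025, -1.0, -0.0], [-0.0, 0.0, -1.0]]
contact_force: [-2.2, 0.4, 9.2]
width: 39.9
grasp_force: 4.7
```

```bash
python3 bl.py; python3 st.py
```

```text
533 693.6580736657916 [686.15196781 -95.71308941  39.21983858] [   0.28606288 -156.58692955]
far top edge x(z36) 694.2137169191618 y -97.76310817915375 slope 0.030487660766025607
[-3.39752676 -0.05870663  9.08926962] [530.83257698 -93.61156925  -5.29112929]
8.65 [530.83257698 -93.61156925  -5.29112929] 40.03485587562054 [-3.4  -0.06  9.09] [ 0.02  0.62 -0.01] [ 20.7  29.5 -17.7 114.1  14.   38.4 -97.3]
[[1.0, -0.025, 0.001], [-0.025, -1.0, -0.0], [0.001, 0.0, -1.0]]
```

Request:
drive_tool(moves=[{"x": 2, "y": 0, "z": 0, "wx": 0, "wy": 0, "wz": 0, "fingers": 40}, {"x": 2, "y": 0, "z": 0, "wx": 0, "wy": 0, "wz": 0, "fingers": 40}])

```text
t: 8.85
ee_pos: [532.9, -93.7, -5.3]
eef_rot: [[1.0, -0.025, -0.003], [-0.025, -1.0, -0.001], [-0.003, 0.001, -1.0]]
contact_force: [-6.4, 0.4, 14.0]
width: 39.9
grasp_force: 7.2
```

Request:
drive_tool(moves=[{"x": 2, "y": 0, "z": 0, "wx": 0, "wy": 0, "wz": 0, "fingers": 40}, {"x": 1, "y": 0, "z": 0, "wx": 0, "wy": 0, "wz": 0, "fingers": 40}])

```text
t: 9.05
ee_pos: [534.9, -93.8, -5.3]
eef_rot: [[1.0, -0.025, -0.005], [-0.025, -1.0, -0.001], [-0.005, 0.001, -1.0]]
contact_force: [-6.8, -0.3, 12.6]
width: 40.2
grasp_force: 6.4
```

```bash
python3 bl.py
```

```text
497 697.8513182722752 [689.29417247 -99.1485186   39.41055101] [   0.2945002  -163.18917834]
far top edge x(z36) 697.110982527671 y -97.7770169258621 slope 0.011284324997038115
[-5.01358654 -0.28733542 11.80296754] [535.39737127 -93.80985381  -5.31462622]
```

The edge is now parallel to the rack and the forward force has risen, so it is home or nearly so. One more nudge to confirm.

Request:
drive_tool(moves=[{"x": 2, "y": 0, "z": 0, "wx": 0, "wy": 0, "wz": 0, "fingers": 40}, {"x": 1, "y": 0, "z": 0, "wx": 0, "wy": 0, "wz": 0, "fingers": 40}, {"x": 0, "y": 0, "z": 0, "wx": 0, "wy": 0, "wz": 0, "fingers": 40}])

```text
t: 9.4
ee_pos: [538.5, -93.9, -5.3]
eef_rot: [[1.0, -0.025, -0.003], [-0.025, -1.0, -0.001], [-0.003, 0.001, -1.0]]
contact_force: [-6.1, 1.0, 12.2]
width: 40.3
grasp_force: 6.0
```

```bash
python3 bl.py
```

```text
465 697.4050337970523 [689.59013492 -95.79966004  39.32289129] [   0.28589801 -157.37947559]
far top edge x(z36) 697.110982527671 y -97.7770169258621 slope 0.011284324997038115
[-5.46825093  0.15553742 12.46027641] [538.52718234 -93.89415998  -5.31171101]
```

The board has stopped while the fingers slipped on, so it is home. I let it down gently.

Request:
drive_tool(moves=[{"x": 0, "y": 0, "z": -1.5, "wx": 0, "wy": 0, "wz": 0, "fingers": 40}, {"x": 0, "y": 0, "z": -1.5, "wx": 0, "wy": 0, "wz": 0, "fingers": 40}, {"x": 0, "y": 0, "z": -1.5, "wx": 0, "wy": 0, "wz": 0, "fingers": 40}, {"x": 0, "y": 0, "z": -1.5, "wx": 0, "wy": 0, "wz": 0, "fingers": 40}, {"x": 0, "y": 0, "z": -1.5, "wx": 0, "wy": 0, "wz": 0, "fingers": 40}])

```text
t: 9.95
ee_pos: [538.9, -93.7, 0.8]
eef_rot: [[1.0, -0.025, -0.002], [-0.025, -1.0, 0.0], [-0.002, -0.0, -1.0]]
contact_force: [-1.9, 0.6, 0.3]
width: 39.9
grasp_force: 0.9
```

Request:
drive_tool(moves=[{"x": 0, "y": 0, "z": -3, "wx": 0, "wy": 0, "wz": 0, "fingers": 40}, {"x": 0, "y": 0, "z": -5, "wx": 0, "wy": 0, "wz": 0, "fingers": 40}, {"x": 0, "y": 0, "z": -15, "wx": 0, "wy": 0, "wz": 0, "fingers": 40}, {"x": 0, "y": 0, "z": -30, "wx": 0, "wy": 0, "wz": 0, "fingers": 40}, {"x": 0, "y": 0, "z": -40, "wx": 0, "wy": 0, "wz": 0, "fingers": 40}])

```text
t: 10.45
ee_pos: [538.7, -93.5, 94.9]
eef_rot: [[1.0, -0.025, -0.002], [-0.025, -1.0, 0.001], [-0.002, -0.001, -1.0]]
contact_force: [1.0, -0.6, -0.1]
width: 39.8
grasp_force: 0.0
```

Request:
drive_tool(moves=[{"x": -45, "y": 0, "z": -10, "wx": 0, "wy": 0, "wz": 0, "fingers": 40}, {"x": -45, "y": 0, "z": -10, "wx": 0, "wy": 0, "wz": 0, "fingers": 40}, {"x": -30, "y": 35, "z": -10, "wx": 0, "wy": 0, "wz": 0, "fingers": 40}, {"x": 0, "y": 45, "z": -10, "wx": 0, "wy": 0, "wz": 0, "fingers": 40}, {"x": 0, "y": 45, "z": -10, "wx": 0, "wy": 0, "wz": 0, "fingers": 40}])

```text
t: 10.95
ee_pos: [416.3, -216.5, 146.5]
eef_rot: [[1.0, -0.023, 0.003], [-0.023, -1.0, -0.002], [0.003, 0.002, -1.0]]
contact_force: [1.6, -0.1, 0.5]
width: 40.1
grasp_force: 0.0
```

```bash
python3 bl.py; python3 - <<'E'
from h import *
c=capture('top');a=cv2.resize(c['image'][100:240,190:350],(400,350))
i=capture('scene')['image'][165:260,190:340];b=cv2.resize(i,(400,350))
cv2.imwrite('pics/end.png',np.hstack([a,b])[:,:,::-1])
E
```

```text
1088 698.6580217804146 [690.30194386 -96.36231482  29.66692716] [   0.19118087 -102.95481268]
far top edge x(z36) 696.4295057342008 y -95.98704989338677 slope -0.015186619149301705
[ 0.82442154 -6.00000586  1.18637906] [ 417.18235424 -227.40288832  148.87664919]
```

View pics/end.png

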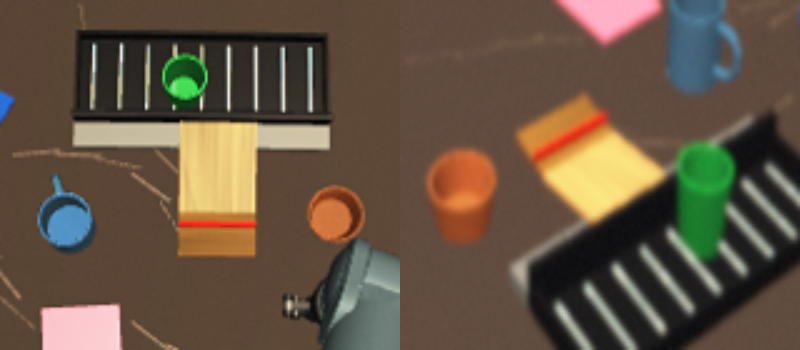

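The top view shows the blade's far edge against the black stop at (217,122), square, with the mug, ramekin and tumbler in place. Tilt is ≈0.19 rad and the far edge is at x≈698 of 700. I do one settling step to check the odd 6 N reading before handing in.

Request:
drive_tool(moves=[{"x": 0, "y": 0, "z": -10, "wx": 0, "wy": 0, "wz": 0, "fingers": 40}, {"x": 0, "y": 0, "z": 0, "wx": 0, "wy": 0, "wz": 0, "fingers": 40}, {"x": 0, "y": 0, "z": 0, "wx": 0, "wy": 0, "wz": 0, "fingers": 40}, {"x": 0, "y": 0, "z": 0, "wx": 0, "wy": 0, "wz": 0, "fingers": 40}])

```text
t: 11.5
ee_pos: [416.7, -214.5, 154.2]
eef_rot: [[1.0, -0.023, -0.0], [-0.023, -1.0, 0.0], [-0.0, -0.0, -1.0]]
contact_force: [-0.4, -0.6, 0.3]
width: 40.6
grasp_force: 0.0
```

```bash
python3 bl.py && python3 -c "
from workcell import *
print(job_done())"
```

```text
1086 698.2785627781246 [690.64304777 -96.4842594   29.47612067] [   0.19851543 -107.62866614]
far top edge x(z36) 696.4295057342008 y -95.98704989338677 slope -0.015186619149301705
[0.7171093 0.0236168 0.212149 ] [ 416.56811941 -214.65208822  154.00566663]
the job is handed in; nothing more can be done
None
```

I handed the job in at about 11.5 s: the board is propped on the ledge at about 0.19 rad, its far edge within a few mm of the back stop and square to within about 0.03 rad, and the mug, ramekin and tumbler look unmoved; `job_done()` gave no verdict.

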